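# Find the balance point of a counterweighted chest lid and hold it there

### The arm

A 6-joint arm with a two-finger parallel gripper is mounted at the origin on a cart in front of the work surface, level with it; the furniture and walls round the work are solid. World frame = base frame: x ahead of the robot, y to its left, z up, the work surface at z = 0. Lengths are in m, angles in rad, forces in N, time in s.
With the tool pointing down it reaches from about 0.35 to 0.875 m from the base axis. Payload 4.2 kg.
Tool frame: the origin (TCP) lies between the finger pads; the fingertips stand 11 mm ahead of it and the grasp point (between the pads) lies 8 mm behind it; z points along the fingers, y is the line along which they close (so a half turn about z gives the same grasp; the last joint's range is limited). The gripper opens to 85 mm and grips with 20 to 120 N. Pads are 22 mm wide; open, the fingers measure 114 mm over their backs; the gripper's body (76 mm by 85 mm) begins 54 mm behind the grasp point. The pads swing forward as they close: fully open they stand 13 mm farther back than shut.
Start: joints at [1.521, 0.385, 0.008, 0, -1.194, -0.259], TCP at [0.19, 0.595, 0.242] pointing down, gripper open.
Joint ranges: [-3.14, 3.14], [-1.21, 2.06], [-1.07, 1.41], [-3.16, 2.05], [-2.99, -0.16], [-3.1, 3.1]. Speed limits (rad/s): [2.79, 2.79, 3.14, 3.14, 3.14, 3.14].

### API

Orientations are given as a 3x3 rotation matrix whose columns are the frame's x, y, z axes.
In Python, from plant import env gives the robot as it stands.
- The arm moves only by the tool jog_arm, never from a script. Its argument "motion" is a list of rows, each a list of 6 numbers: the shift along the tool's x, y, z each as a share of 0.12 m, from -1 to 1, then the turn, a rotation vector about the tool's x, y, z each as a share of 0.5 rad, from -1 to 1. A call has 1 to 12 rows; each row is the pose to reach, as a shift and turn from the pose commanded when the call began, along the tool's axes at that moment; what a row does not reach only later rows make up. A row lasts 1/10 s, in which the tool goes at most 50 mm and 8.59 degrees, less where a joint would pass 70% of its speed; a pose out of reach is approached as far as the arm can. A call with a number of a shift or a turn outside -1 to 1 is refused whole. A call with a gripper value outside its range is refused whole. "grip" is the closure, from 0 (fully open) to 1 (shut), set as the call begins (left out, the last holds). The fingers move at their own pace and stop on an object; "newtons" is the grip in N (left out, the last holds). Time passes only in rows, so rows that repeat a pose let the fingers close. It gives the time, the measured TCP pose, the force, the opening and the grip force at its end, in the units of the state.
- env.read_state(): the state, without advancing time (a new reading comes with each control period).
- env.capture(name): name is "scene" or "top" or "wrist"; returns a dict with "color" (384x512x3 uint8, red, green, blue), "z_map" (384x512 float32, m along the optical axis (not along the pixel's ray), 0 where there is no reading), "camera_matrix" (3x3 intrinsics, pixels), "extrinsics" (4x4, takes a point from camera to world coordinates). Camera axes: x right, y down, z forward; pixel columns grow to the right and rows downward; lengths in m; the calibration is good to about 2 mm. A picture is of the moment at which its call begins.
- env.hand_in(): hands the job in; it is judged then, once.
The state is a dict: "time_s": time; "qpos": joint angles; "joint_vel": joint speeds; "joint_efforts": joint torques, N m; "position": TCP position; "orientation": TCP orientation; "contact_force": force on the tool from outside, world axes, zero at the start; "torque": the same for the moment, N m; "grip_width": opening from 0.0 (shut) to 1.0 (fully open); "grasp_force": force on a finger pad.
Only numpy, scipy, OpenCV 4.12 (cv2) and the standard library are available. Lean on these libraries where they do the work, as an engineer would, in place of code of your own. Each camera call takes 0.05 s, during which the arm holds its last target. There are 200 camera calls.

### The job

I want to fit a lid stay to the fastener chest: take the blue lid by its black bow handle and swing it smoothly, without flinging or dropping it, about 20 degrees past its over-centre balance point, so that its weight tips backwards, but not onto its back stop. Then ease it back to the balance point, where it falls neither way, and finish still gripping the handle and holding the lid there motionless. Leave the tape measure, the carton and the black cap beside the chest undisturbed.

Things in the scene. Friction and masses are not known exactly. Their poses are not given: they have to be found in the camera images.
- chest: plywood fastener chest, 160 x 200 x 100 mm, on a dark 180 x 220 x 10 mm foot, bolted to the worktop (it does not move). Origin: centre of its underside, on the worktop. x points from its handle side to its hinge side, y along the hinge, z up. Its yaw varies by up to 0.45 rad.
- lid_hinge (a point): middle of the lid's hinge line, 80 mm behind the chest's centre (its +x) and 100 mm above the worktop; axes parallel to the chest's (fixed). The hinge runs along y.
- lid (a joint): opening angle of the blue lid (rad): 0 shut (as it starts), growing as the handle side rises and swings over to the hinge side; back stop at 1.92. Panel 164 x 200 x 12 mm, underside at hinge height, almost no hinge friction: it falls shut below the balance angle and open above it. Lid, handle and rod weigh 0.56 kg together.
- lid_handle: black bow handle on the lid's free edge: 14 mm round grip sleeve, 84 mm long, parallel to the hinge, 38 mm from the lid's edge. Origin: its middle, 210 mm from the hinge line and 6 mm above the lid's underside (106 mm above the worktop when shut; lifting then takes 3 N). Pinch it from above, fingers closing across it: the sleeve spins on its bar, so the gripper may stay pointing down.
- weight_mid (a point): centre of the brass counterweight (48 mm across, 36 mm high, 0.5 kg), on a 12 mm steel rod that stands square to the lid, mid-width, 20 mm in front of the hinge line, and ends 152 mm above the lid's underside. Rod and weight lean backwards as the lid opens.
- weight (a joint): setting of the counterweight, clamped tight on the rod, different every time: its centre is 55 mm + this value (0 to 0.07 m) above the lid's underside. It decides where the lid balances: tan(balance angle) = 118 / (65 + value in mm), that is lid angle 1.07 rad (61 deg) at 0, 0.94 (54 deg) at 22 mm, 0.82 (47 deg) at 45 mm, 0.72 rad (41 deg) at 70 mm.
- balance_point (a point): computed point, not visible, moving with the lid: on the line from the hinge line through the common centre of mass of lid, handle, rod and counterweight, 135 to 179 mm from the hinge. The lid balances when this point is straight above the hinge line; while its x in the frame of lid_hinge is negative the lid falls shut, positive it falls open.
- tape_measure: yellow tape measure, 82 x 33 x 69 mm, loose, standing left of the chest; origin at the centre of its underside.
- carton: white carton with a green band, 64 x 100 x 42 mm, loose, right of the chest; origin at the centre of its underside.
- black_cap: black round cap, 45 mm across, 24 mm high, loose, in front of the chest on the right; origin at the centre of its underside.

How it is judged:
By the outcome, as a careful person would: the job done as asked, in the order asked, and still so for the second after the job is handed in, while the arm keeps its last pose, push and grip.
It also fails if it takes over 38 s, if anything falls off the work surface, if the arm or the gripper's body presses on something with over 40 N, if the wrist force passes 120 N, or if a joint passes its speed limit or range.

## Working session

There is one attempt and no reset: what is moved stays moved. The work goes in short steps, Python scripts to look and compute and a tool call to move; the robot and the scene stay as the last step left them, time stands still between calls to the robot, and variables do not carry over. Pictures are saved under pics/ and viewed, at most 10 in all, crops included, and the job is handed in when it is done.

Besides the shell and the picture viewer there is one more tool, called after "Request:" in YAML: its name, and indented under it one key for each argument. jog_arm: Moves the arm, as the interface text tells. Shift numbers are shares of 0.12 m and turn numbers shares of 0.5 rad, none past 1 either way. Its arguments: {"type":"object","properties":{"motion":{"type":"array"},"grip":{"type":"number"},"newtons":{"type":"number"}},"required":["motion"]}

```bash
mkdir -p pics
python3 - <<'E'
from plant import env
import cv2,numpy as np
s=env.read_state();print(s['time_s'],s['position'],s['orientation'],s['grip_width'])
for n in ['scene','top']:
    c=env.capture(n);np.savez(n+'.npz',**c);cv2.imwrite(f'pics/{n}0.png',c['color'][:,:,::-1]);print(n,c['extrinsics'].round(3).tolist(),c['camera_matrix'].tolist())
E
```

```text
0.0 [0.18977126 0.59490694 0.24121482] [[ 9.52628407e-01 -3.04136145e-01 -5.68840471e-04]
 [-3.04136659e-01 -9.52626056e-01 -2.11892224e-03]
 [ 1.02548587e-04  2.19155076e-03 -9.99997593e-01]] 1.0004419444171908
scene [[0.68, -0.307, 0.666, -0.111], [-0.733, -0.3, 0.61, -0.616], [0.013, -0.903, -0.429, 0.552], [0.0, 0.0, 0.0, 1.0]] [[391.8759759169291, 0.0, 247.11071347004975], [0.0, 391.8759759169291, 195.55392900585966], [0.0, 0.0, 1.0]]
top [[0.08, -0.976, 0.201, 0.347], [-0.997, -0.079, 0.012, -0.019], [0.004, -0.202, -0.979, 1.271], [0.0, 0.0, 0.0, 1.0]] [[443.67109022025295, 0.0, 253.18045886780615], [0.0, 443.67109022025295, 186.50705444830714], [0.0, 0.0, 1.0]]
```

View pics/scene0.png

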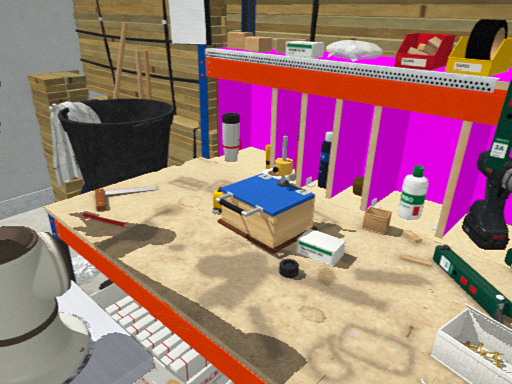

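View pics/top0.png

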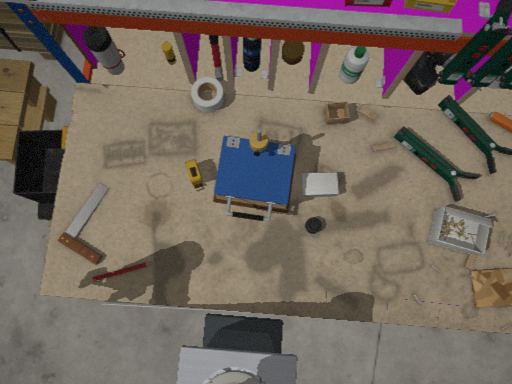

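The scene view shows the blue lid at about (268,195), with the brass weight and rod at (284,165) and the handle on the near side. In the top view the lid is at (256,172), the black sleeve at (247,216), the brass at (260,146), the tape at (194,174), the carton at (321,184) and the cap at (313,225).

```bash
cat > h.py <<'E'
import numpy as np,cv2
def pts(c):
    K=c['camera_matrix'];E=c['extrinsics'];z=c['z_map'];v,u=np.indices(z.shape)
    P=np.stack([(u-K[0,2])/K[0,0]*z,(v-K[1,2])/K[1,1]*z,z],-1)
    return P@E[:3,:3].T+E[:3,3]
def ray(c,u,v):
    K=c['camera_matrix'];E=c['extrinsics']
    return E[:3,3],E[:3,:3]@np.array([(u-K[0,2])/K[0,0],(v-K[1,2])/K[1,1],1])
def onz(c,u,v,z):
    o,d=ray(c,u,v);return o+d*(z-o[2])/d[2]
def hsv(c): return cv2.cvtColor(np.ascontiguousarray(c['color']),cv2.COLOR_RGB2HSV)
E
python3 - <<'E'
from h import *
T=dict(np.load('top.npz'));S=dict(np.load('scene.npz'))
h=hsv(T);P=pts(T)
m=(cv2.inRange(h,(100,120,50),(125,255,255))>0);m[:130]=0;m[215:]=0;m[:,:205]=0;m[:,305:]=0
vu=np.argwhere(m);W=np.array([onz(T,u,v,.112)[:2] for v,u in vu])
r=cv2.minAreaRect((W*1000).astype(np.float32));print('lid rect mm',r, cv2.boxPoints(r).tolist(),'z',np.median(P[m][:,2]))
m=(h[...,2]<60);m[:210]=0;m[222:]=0;m[:,:228]=0;m[:,268:]=0
n,l,st,ce=cv2.connectedComponentsWithStats(m.astype(np.uint8))
for i in range(1,n):
    if st[i,4]>15: print('dark',st[i],ce[i],onz(T,*ce[i],.113),np.median(P[l==i][:,2]))
for n,c,b in(('top',T,(120,160,245,275)),('scene',S,(130,190,262,305))):
    hh=hsv(c);m=cv2.inRange(hh,(15,110,90),(32,255,255))>0;k=np.zeros_like(m);k[b[0]:b[1],b[2]:b[3]]=1;m&=k
    vu=np.argwhere(m);Q=pts(c)[m];print(n,m.sum(),vu.min(0),vu.max(0),vu.mean(0),np.percentile(Q,[5,50,95],axis=0).round(3).tolist())
a=cv2.resize(S['color'][120:230,200:360,::-1],None,fx=5,fy=5,interpolation=cv2.INTER_CUBIC);cv2.imwrite('pics/c1.png',a)
E
```

```text
lid rect mm ((632.6116943359375, -5.5859527587890625), (198.72854614257812, 162.7056121826172), 85.94404602050781) [[544.4345703125, -98.94722747802734], [706.732666015625, -110.45549774169922], [720.788818359375, 87.77532196044922], [558.49072265625, 99.2835922241211]] z 0.11209797579601544
dark [233 212  31   9 141] [247.73049645 215.89361702] [0.50499371 0.0031723  0.113     ] 0.11195647801431807
top 221 [132 250] [150 267] [141.21719457 257.95475113] [[0.673, -0.028, 0.166], [0.688, -0.007, 0.182], [0.71, 0.01, 0.186]]
scene 365 [145 266] [175 291] [164.0739726 278.8109589] [[0.673, -0.034, 0.028], [0.69, -0.013, 0.161], [0.977, 0.281, 0.184]]
```

View pics/c1.png

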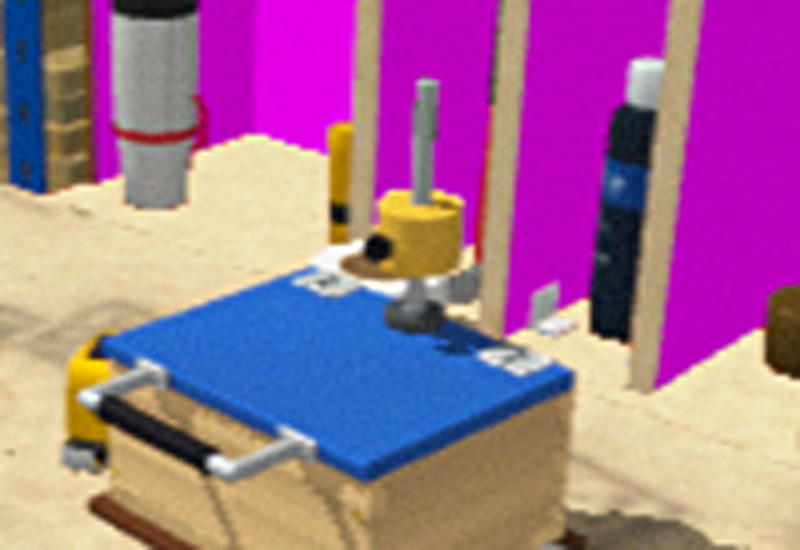

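The crop shows the weight's side from about (378..463, 195..275) in crop pixels, and the rod top at (428,82). Estimates:

| Quantity | Estimate |
|---|---|
| Chest yaw | −0.071 rad |
| Hinge | (0.722, −0.012) |
| Handle | about (0.51, 0.003, 0.106) |
| Weight setting | about 12 mm |

Moving above the handle.

Request:
jog_arm:
  motion:
    - [0.34, 0.33, 0, 0, 0, 0.22]
    - [0.68, 0.65, 0, 0, 0, 0.44]
    - [0.68, 0.65, 0, 0, 0, 0.44]
    - [0.68, 0.65, 0, 0, 0, 0.44]
  grip: 0.6

```text
time_s: 0.5
position: [0.2447, 0.4946, 0.2426]
orientation: [[0.863, -0.506, -0.0], [-0.506, -0.863, -0.0], [-0.0, 0.0, -1.0]]
contact_force: [-0.7, 0.1, -0.0]
grip_width: 0.402
grasp_force: 0.0
```

Request:
jog_arm:
  motion:
    - [0.4, 0.24, 0, 0, 0, 0.22]
    - [0.8, 0.48, 0, 0, 0, 0.44]
    - [0.8, 0.48, 0, 0, 0, 0.44]
    - [0.8, 0.48, 0, 0, 0, 0.44]

```text
time_s: 0.9
position: [0.2983, 0.3978, 0.2425]
orientation: [[0.732, -0.681, 0.0], [-0.681, -0.732, 0.001], [-0.0, -0.001, -1.0]]
contact_force: [0.3, 0.4, 0.0]
grip_width: 0.401
grasp_force: 0.0
```

Request:
jog_arm:
  motion:
    - [0.45, 0.15, 0, 0, 0, 0.22]
    - [0.89, 0.29, 0, 0, 0, 0.44]
    - [0.89, 0.29, 0, 0, 0, 0.44]
    - [0.89, 0.29, 0, 0, 0, 0.44]

```text
time_s: 1.3
position: [0.3529, 0.3003, 0.2424]
orientation: [[0.566, -0.824, 0.0], [-0.824, -0.566, 0.001], [-0.0, -0.001, -1.0]]
contact_force: [0.1, 0.2, -0.0]
grip_width: 0.399
grasp_force: 0.0
```

Request:
jog_arm:
  motion:
    - [0.47, 0.05, 0, 0, 0, 0.22]
    - [0.93, 0.09, 0, 0, 0, 0.44]
    - [0.93, 0.09, 0, 0, 0, 0.44]
    - [0.93, 0.09, 0, 0, 0, 0.44]

```text
time_s: 1.7
position: [0.4074, 0.2024, 0.2422]
orientation: [[0.373, -0.928, 0.0], [-0.928, -0.373, 0.0], [-0.0, -0.0, -1.0]]
contact_force: [-0.3, 0.6, -0.1]
grip_width: 0.401
grasp_force: 0.0
```

Request:
jog_arm:
  motion:
    - [0.47, -0.06, 0, 0, 0, 0.22]
    - [0.93, -0.12, 0, 0, 0, 0.44]
    - [0.93, -0.12, 0, 0, 0, 0.44]
    - [0.93, -0.12, 0, 0, 0, 0.44]

```text
time_s: 2.1
position: [0.4624, 0.1043, 0.242]
orientation: [[0.162, -0.987, -0.0], [-0.987, -0.162, 0.0], [-0.0, 0.0, -1.0]]
contact_force: [-0.4, 0.1, -1.1]
grip_width: 0.404
grasp_force: 0.0
```

Request:
jog_arm:
  motion:
    - [0.44, -0.1, 0, 0, 0, 0.22]
    - [0.88, -0.24, 0, 0, 0, 0.44]
    - [0.88, -0.24, 0, 0, 0, 0.44]
    - [0.88, -0.24, 0, 0, 0, 0.44]

```text
time_s: 2.5
position: [0.5076, 0.0049, 0.2419]
orientation: [[-0.057, -0.998, -0.0], [-0.998, 0.057, 0.0], [-0.0, 0.0, -1.0]]
contact_force: [-0.4, 0.6, 0.3]
grip_width: 0.401
grasp_force: 0.0
```

Run:
```python
from plant import env
from h import *
c=env.capture('wrist');np.savez('w1.npz',**c);cv2.imwrite('pics/w1.png',c['color'][:,:,::-1])
s=env.read_state();print(s['time_s'],s['position'],s['contact_force'])
print(c['extrinsics'].round(3).tolist(),c['camera_matrix'].tolist())
P=pts(c);m=(P[...,2]>.08)&(P[...,2]<.125)
h=hsv(c)
d=m&(h[...,2]<70);n,l,st,ce=cv2.connectedComponentsWithStats(d.astype(np.uint8))
for i in range(1,n):
    if st[i,4]>60: print(st[i],ce[i],onz(c,*ce[i],.113),np.median(P[l==i],0))
# weight from scene
S=dict(np.load('scene.npz'))
for u,v in((284,160.6),(284,167),(285.6,136.4)):
    o,dd=ray(S,u,v);t=((np.array([.7025,-.0106])-o[:2])@dd[:2])/(dd[:2]@dd[:2]);print('w',u,v,o+t*dd)
```

```text
2.55 [0.50710915 0.00551525 0.2419805 ] [-0.14696531  0.3650297  -0.49369568]
[[-0.998, 0.055, 0.015, 0.503], [0.057, 0.957, 0.285, -0.067], [0.001, 0.285, -0.959, 0.374], [0.0, 0.0, 0.0, 1.0]] [[339.0028239242094, 0.0, 253.19913931736826], [0.0, 339.0028239242094, 190.39838089710574], [0.0, 0.0, 1.0]]
[ 247  129   18  101 1516] [255.11147757 177.83575198] [5.04883479e-01 8.26204932e-05 1.13000000e-01] [ 5.04974541e-01 -4.63361544e-04  1.12156003e-01]
[  0 159  38  35 488] [ 17.17622951 169.29918033] [ 0.69133536 -0.01754261  0.113     ] [ 0.68790908 -0.01960795  0.11921045]
w 284 160.6 [ 0.70042752 -0.00783528  0.17979512]
w 284 167 [ 0.7010218  -0.00862405  0.1611317 ]
w 285.6 136.4 [ 0.70080287 -0.0083331   0.24813844]
```

View pics/w1.png

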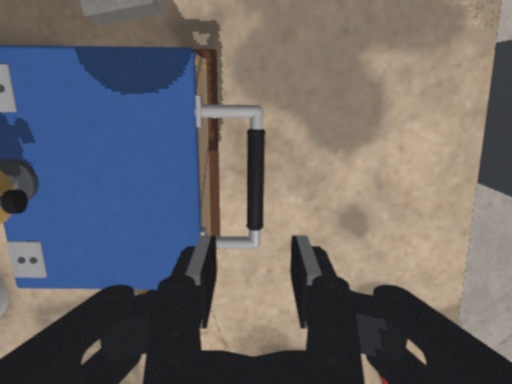

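The wrist view shows the sleeve at (255,178) between fingers that line up with it. The handle measures (0.505, 0.001), 46 mm from the lid's near edge, so the hinge is at about x = 0.714. That agrees with the rod top height of 0.252. The weight top is at about 0.1835, so the setting is about 11 mm and the balance angle about 1.0 rad. Going down to grip.

Request:
jog_arm:
  motion:
    - [0.03, 0.02, 0.3, 0, 0, 0.03]
    - [0.03, 0.02, 0.6, 0, 0, 0.03]
    - [0.03, 0.02, 0.9, 0, 0, 0.03]
    - [0.03, 0.02, 0.9, 0, 0, 0.03]

```text
time_s: 2.95
position: [0.5006, 0.0019, 0.1303]
orientation: [[-0.07, -0.997, -0.01], [-0.998, 0.07, -0.002], [0.003, 0.01, -1.0]]
contact_force: [-0.8, -0.6, -0.5]
grip_width: 0.399
grasp_force: 0.0
```

Request:
jog_arm:
  motion:
    - [0, 0, 0.15, 0, 0, 0]
    - [0, 0, 0.3, 0, 0, 0]
    - [0, 0, 0.3, 0, 0, 0]
    - [0, 0, 0.3, 0, 0, 0]

```text
time_s: 3.35
position: [0.5054, 0.0018, 0.1]
orientation: [[-0.071, -0.998, 0.002], [-0.998, 0.071, 0.0], [-0.0, -0.002, -1.0]]
contact_force: [0.5, 0.2, 0.2]
grip_width: 0.403
grasp_force: 0.0
```

Request:
jog_arm:
  motion:
    - [0, 0, 0, 0, 0, 0]
    - [0, 0, 0, 0, 0, 0]
    - [0, 0, 0, 0, 0, 0]
    - [0, 0, 0, 0, 0, 0]
    - [0, 0, 0, 0, 0, 0]
  grip: 1
  newtons: 60

```text
time_s: 3.85
position: [0.5059, 0.0012, 0.1001]
orientation: [[-0.072, -0.997, 0.004], [-0.997, 0.072, 0.001], [-0.001, -0.004, -1.0]]
contact_force: [-0.3, 3.2, 6.3]
grip_width: 0.142
grasp_force: 58.6
```

Run:
```python
from plant import env
from h import *
c=env.capture('wrist');cv2.imwrite('pics/w2.png',c['color'][:,:,::-1])
s=env.read_state();print({k:np.round(s[k],4).tolist() for k in s})
```

```text
{'time_s': 3.9, 'qpos': [0.324, 0.3407, -0.472, 0.0004, -0.754, -0.3965], 'joint_vel': [0.0002, -0.0003, -0.0001, 0.0, -0.0008, -0.0007], 'joint_efforts': [-1.3506, -28.9434, 11.9899, 2.843, -0.0364, -0.053], 'position': [0.5059, 0.0013, 0.1001], 'orientation': [[-0.0721, -0.9974, 0.004], [-0.9974, 0.0721, 0.001], [-0.0013, -0.0039, -1.0]], 'contact_force': [-1.2246, 2.3139, 7.746], 'torque': [0.7659, 0.1847, 0.059], 'grasp_force': 58.6006, 'grip_width': 0.1413}
```

View pics/w2.png

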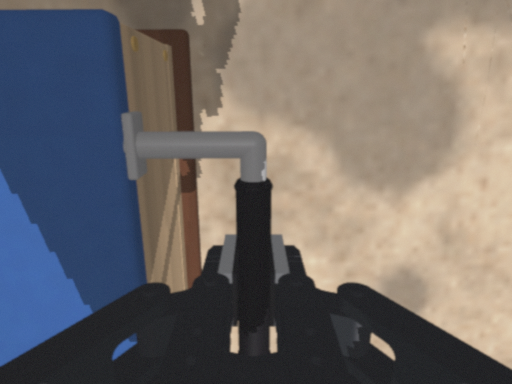

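The sleeve is gripped, 12 mm measured at 59 N. Next I compute the arc rows.

```bash
cat > arc.py <<'E'
import numpy as np
def xz(t): return np.array([-.21*np.cos(t)+.006*np.sin(t)+.21, .21*np.sin(t)+.006*np.cos(t)-.006])
def rows(a,b,n=11):
    s=np.arange(1,n+1)/n; s=s*s*(3-2*s)
    return [[0,round(float(-d[0]/.12),2),round(float(-d[1]/.12),2),0,0,0] for d in ((xz(a+(b-a)*k)-xz(a)) for k in s)]
E
python3 -c "
from arc import *
w=[0,.27,.54,.81,1.08]
for a,b in zip(w,w[1:]): print(a,b,rows(a,b))"
```

```text
0 0.27 [[0, -0.0, -0.01, 0, 0, 0], [0, -0.0, -0.04, 0, 0, 0], [0, -0.0, -0.09, 0, 0, 0], [0, -0.01, -0.14, 0, 0, 0], [0, -0.02, -0.2, 0, 0, 0], [0, -0.03, -0.27, 0, 0, 0], [0, -0.04, -0.33, 0, 0, 0], [0, -0.05, -0.38, 0, 0, 0], [0, -0.07, -0.43, 0, 0, 0], [0, -0.07, -0.45, 0, 0, 0], [0, -0.08, -0.46, 0, 0, 0]]
0.27 0.54 [[0, -0.0, -0.01, 0, 0, 0], [0, -0.01, -0.04, 0, 0, 0], [0, -0.03, -0.08, 0, 0, 0], [0, -0.05, -0.13, 0, 0, 0], [0, -0.07, -0.19, 0, 0, 0], [0, -0.1, -0.25, 0, 0, 0], [0, -0.13, -0.3, 0, 0, 0], [0, -0.15, -0.35, 0, 0, 0], [0, -0.18, -0.39, 0, 0, 0], [0, -0.19, -0.42, 0, 0, 0], [0, -0.2, -0.43, 0, 0, 0]]
0.54 0.81 [[0, -0.01, -0.01, 0, 0, 0], [0, -0.02, -0.03, 0, 0, 0], [0, -0.05, -0.07, 0, 0, 0], [0, -0.08, -0.12, 0, 0, 0], [0, -0.12, -0.17, 0, 0, 0], [0, -0.16, -0.21, 0, 0, 0], [0, -0.2, -0.26, 0, 0, 0], [0, -0.24, -0.3, 0, 0, 0], [0, -0.27, -0.33, 0, 0, 0], [0, -0.3, -0.35, 0, 0, 0], [0, -0.3, -0.36, 0, 0, 0]]
0.81 1.08 [[0, -0.01, -0.01, 0, 0, 0], [0, -0.03, -0.03, 0, 0, 0], [0, -0.07, -0.06, 0, 0, 0], [0, -0.11, -0.09, 0, 0, 0], [0, -0.16, -0.13, 0, 0, 0], [0, -0.21, -0.16, 0, 0, 0], [0, -0.27, -0.2, 0, 0, 0], [0, -0.31, -0.22, 0, 0, 0], [0, -0.35, -0.25, 0, 0, 0], [0, -0.38, -0.26, 0, 0, 0], [0, -0.39, -0.27, 0, 0, 0]]
```

Request:
jog_arm:
  motion:
    - [0, 0, -0.01, 0, 0, 0]
    - [0, 0, -0.04, 0, 0, 0]
    - [0, 0, -0.09, 0, 0, 0]
    - [0, -0.01, -0.14, 0, 0, 0]
    - [0, -0.02, -0.2, 0, 0, 0]
    - [0, -0.03, -0.27, 0, 0, 0]
    - [0, -0.04, -0.33, 0, 0, 0]
    - [0, -0.05, -0.38, 0, 0, 0]
    - [0, -0.07, -0.43, 0, 0, 0]
    - [0, -0.07, -0.45, 0, 0, 0]
    - [0, -0.08, -0.46, 0, 0, 0]
    - [0, -0.08, -0.46, 0, 0, 0]

```text
time_s: 5.1
position: [0.5142, 0.0006, 0.1534]
orientation: [[-0.073, -0.997, 0.001], [-0.997, 0.073, 0.001], [-0.001, -0.001, -1.0]]
contact_force: [3.0, 4.3, -2.7]
grip_width: 0.142
grasp_force: 58.7
```

Request:
jog_arm:
  motion:
    - [0, 0, -0.01, 0, 0, 0]
    - [0, -0.01, -0.04, 0, 0, 0]
    - [0, -0.03, -0.08, 0, 0, 0]
    - [0, -0.05, -0.13, 0, 0, 0]
    - [0, -0.07, -0.19, 0, 0, 0]
    - [0, -0.1, -0.25, 0, 0, 0]
    - [0, -0.13, -0.3, 0, 0, 0]
    - [0, -0.15, -0.35, 0, 0, 0]
    - [0, -0.18, -0.39, 0, 0, 0]
    - [0, -0.19, -0.42, 0, 0, 0]
    - [0, -0.2, -0.43, 0, 0, 0]
    - [0, -0.2, -0.43, 0, 0, 0]

```text
time_s: 6.3
position: [0.5369, -0.0009, 0.2044]
orientation: [[-0.073, -0.997, -0.002], [-0.997, 0.073, 0.002], [-0.001, 0.003, -1.0]]
contact_force: [0.3, 5.2, -1.5]
grip_width: 0.142
grasp_force: 58.9
```

Request:
jog_arm:
  motion:
    - [0, -0.01, -0.01, 0, 0, 0]
    - [0, -0.02, -0.03, 0, 0, 0]
    - [0, -0.05, -0.07, 0, 0, 0]
    - [0, -0.08, -0.12, 0, 0, 0]
    - [0, -0.12, -0.17, 0, 0, 0]
    - [0, -0.16, -0.21, 0, 0, 0]
    - [0, -0.2, -0.26, 0, 0, 0]
    - [0, -0.24, -0.3, 0, 0, 0]
    - [0, -0.27, -0.33, 0, 0, 0]
    - [0, -0.3, -0.35, 0, 0, 0]
    - [0, -0.3, -0.36, 0, 0, 0]
    - [0, -0.3, -0.36, 0, 0, 0]

```text
time_s: 7.5
position: [0.5725, -0.0034, 0.248]
orientation: [[-0.073, -0.997, -0.003], [-0.997, 0.073, 0.002], [-0.002, 0.003, -1.0]]
contact_force: [-0.7, 6.3, 0.8]
grip_width: 0.139
grasp_force: 59.2
```

Run:
```python
from plant import env
from h import *
c=env.capture('scene');np.savez('s2.npz',**c);cv2.imwrite('pics/s2.png',cv2.resize(c['color'][60:260,180:380,::-1],None,fx=3,fy=3,interpolation=cv2.INTER_CUBIC))
s=env.read_state();print({k:np.round(s[k],4).tolist() for k in ('time_s','position','contact_force','torque','grip_width')})
```

```text
{'time_s': 7.55, 'position': [0.5724, -0.0034, 0.2479], 'contact_force': [-0.4445, 6.2719, 0.88], 'torque': [1.7543, 0.4058, 0.0781], 'grip_width': 0.1449}
```

View pics/s2.png

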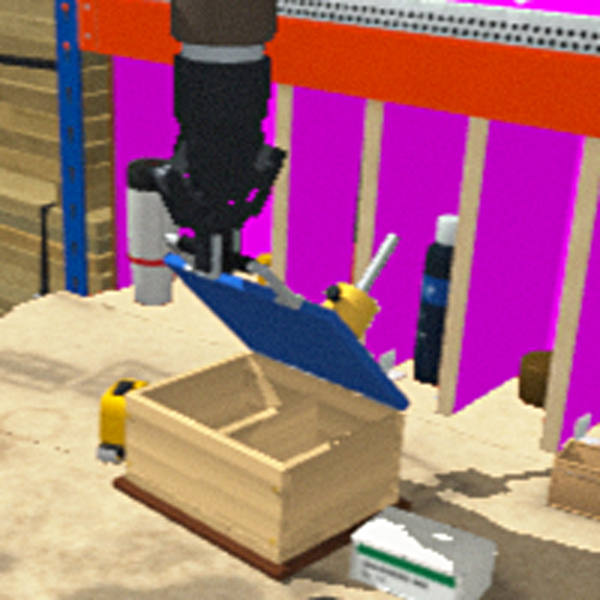

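Lid angle is about 0.79 rad, the grip is good and the neighbouring objects are untouched (tape at (120,420), carton at (425,560) in the crop). Continuing.

Request:
jog_arm:
  motion:
    - [0, -0.01, -0.01, 0, 0, 0]
    - [0, -0.03, -0.03, 0, 0, 0]
    - [0, -0.07, -0.06, 0, 0, 0]
    - [0, -0.11, -0.09, 0, 0, 0]
    - [0, -0.16, -0.13, 0, 0, 0]
    - [0, -0.21, -0.16, 0, 0, 0]
    - [0, -0.27, -0.2, 0, 0, 0]
    - [0, -0.31, -0.22, 0, 0, 0]
    - [0, -0.35, -0.25, 0, 0, 0]
    - [0, -0.38, -0.26, 0, 0, 0]
    - [0, -0.39, -0.27, 0, 0, 0]
    - [0, -0.39, -0.27, 0, 0, 0]

```text
time_s: 8.75
position: [0.6198, -0.0066, 0.2812]
orientation: [[-0.072, -0.997, -0.001], [-0.997, 0.072, 0.002], [-0.002, 0.001, -1.0]]
contact_force: [-0.5, 7.0, 3.5]
grip_width: 0.139
grasp_force: 59.4
```

```bash
cat > fit.py <<'E'
from plant import env
import numpy as np
from scipy.optimize import least_squares
s=env.read_state()
D=np.array([[.5059,.0013,.1001],[.5142,.0006,.1534],[.5369,-.0009,.2044],[.5725,-.0034,.248],s['position']])
X=D@np.array([.9974,-.0717,0]);Z=D[:,2]
r=least_squares(lambda c:np.hypot(X-c[0],Z-c[1])-.2101,[X[0]+.21,.094])
th=np.arctan2(Z-r.x[1],r.x[0]-X)-.0286
print(r.x,r.fun.round(4),th.round(4),s['time_s'],s['contact_force'].round(2) if hasattr(s['contact_force'],'round') else s['contact_force'])
E
python3 fit.py
python3 - <<'E'
from arc import *
print(rows(1.08,1.36))
E
```

```text
[0.71447129 0.09425305] [-0.  0. -0.  0. -0.] [-8.0000e-04  2.5670e-01  5.2330e-01  7.9220e-01  1.0688e+00] 8.75 [-0.53  6.98  3.54]
[[0, -0.01, -0.01, 0, 0, 0], [0, -0.04, -0.02, 0, 0, 0], [0, -0.08, -0.04, 0, 0, 0], [0, -0.13, -0.06, 0, 0, 0], [0, -0.19, -0.08, 0, 0, 0], [0, -0.26, -0.1, 0, 0, 0], [0, -0.32, -0.12, 0, 0, 0], [0, -0.38, -0.14, 0, 0, 0], [0, -0.42, -0.15, 0, 0, 0], [0, -0.45, -0.15, 0, 0, 0], [0, -0.46, -0.15, 0, 0, 0]]
```

The circle fit is excellent, so the lid angle is known to about 2 mrad. I'll swing to the peak and then refine the weight setting from the first pictures.

Request:
jog_arm:
  motion:
    - [0, -0.01, -0.01, 0, 0, 0]
    - [0, -0.04, -0.02, 0, 0, 0]
    - [0, -0.08, -0.04, 0, 0, 0]
    - [0, -0.13, -0.06, 0, 0, 0]
    - [0, -0.19, -0.08, 0, 0, 0]
    - [0, -0.26, -0.1, 0, 0, 0]
    - [0, -0.32, -0.12, 0, 0, 0]
    - [0, -0.38, -0.14, 0, 0, 0]
    - [0, -0.42, -0.15, 0, 0, 0]
    - [0, -0.45, -0.15, 0, 0, 0]
    - [0, -0.46, -0.15, 0, 0, 0]
    - [0, -0.46, -0.15, 0, 0, 0]

```text
time_s: 9.95
position: [0.6759, -0.0104, 0.3005]
orientation: [[-0.072, -0.997, 0.003], [-0.997, 0.072, 0.002], [-0.002, -0.003, -1.0]]
contact_force: [0.1, 5.6, 5.7]
grip_width: 0.142
grasp_force: 59.6
```

```bash
python3 fit.py
python3 - <<'E'
from h import *
T=dict(np.load('top.npz'));S=dict(np.load('scene.npz'))
rod=np.array([.6956,-.0101])
# depth heights of weight top face
for n,c,rng in(('top',T,(.16,.2)),('scene',S,(.14,.2))):
    P=pts(c);d=np.hypot(P[...,0]-rod[0],P[...,1]-rod[1]);m=(d<.030)&(P[...,2]>rng[0])&(P[...,2]<rng[1])
    z=P[m][:,2];print(n,m.sum(),np.histogram(z,np.arange(rng[0],rng[1]+.001,.002))[0].tolist(),'xy',P[m][:,:2].mean(0))
    m2=(d<.012)&(P[...,2]>.235);print(' rod top',P[m2][:,2].max() if m2.any() else None)
def proj(c,p):
    K=c['camera_matrix'];E=c['extrinsics'];q=E[:3,:3].T@(np.asarray(p)-E[:3,3]);return (K@q/q[2])[:2]
v=S['extrinsics'][:2,3]-rod;v/=np.hypot(*v)
print('rodtip',proj(S,[*rod,.252]),'rodtip front/back',proj(S,[*(rod+.006*v),.252]),proj(S,[*(rod-.006*v),.252]))
for val in(.005,.011,.017):
    zt=.173+val
    print(val,'back top',proj(S,[*(rod-.024*v),zt])[1].round(2),'front top',proj(S,[*(rod+.024*v),zt])[1].round(2),'front bottom',proj(S,[*(rod+.024*v),zt-.036])[1].round(2),'u',proj(S,[*rod,zt-.018]))
for u in(281,282,284,286,287): print(u,[(r,S['color'][r,u].tolist()) for r in list(range(133,139))+list(range(156,162))+list(range(172,178))])
E
```

```text
[0.71445093 0.09420445] [-0.0001  0.     -0.      0.     -0.    ] [-5.0000e-04  2.5700e-01  5.2350e-01  7.9250e-01  1.3528e+00] 9.95 [0.08 5.62 5.71]
top 257 [3, 2, 6, 3, 5, 5, 3, 5, 6, 20, 55, 74, 50, 12, 1, 1, 1, 1, 4, 0] xy [ 0.68967131 -0.01015166]
 rod top 0.25438900011712895
scene 282 [0, 0, 0, 2, 8, 10, 12, 8, 11, 11, 9, 10, 13, 9, 14, 14, 8, 13, 9, 16, 15, 54, 15, 3, 4, 4, 3, 0, 3, 4] xy [ 0.68552231 -0.02034263]
 rod top 0.252760623290564
rodtip [285.0006976  135.53063159] rodtip front/back [284.96394817 136.1880264 ] [285.03706604 134.88005197]
0.005 back top 158.85 front top 165.0 front bottom 177.45 u [283.18370788 168.03398307]
0.011 back top 156.81 front top 162.89 front bottom 175.4 u [283.29812881 165.98715599]
0.017 back top 154.76 front top 160.76 front bottom 173.34 u [283.41310056 163.93047561]
281 [(133, [190, 0, 187]), (134, [185, 0, 187]), (135, [189, 0, 190]), (136, [185, 0, 188]), (137, [187, 0, 186]), (138, [182, 0, 185]), (156, [189, 0, 192]), (157, [190, 34, 195]), (158, [237, 200, 99]), (159, [239, 203, 90]), (160, [237, 201, 92]), (161, [244, 208, 63]), 
[... 1126 characters left out ...]
), (156, [145, 85, 150]), (157, [149, 89, 151]), (158, [202, 167, 88]), (159, [203, 167, 84]), (160, [135, 114, 76]), (161, [203, 157, 53]), (172, [161, 122, 40]), (173, [161, 119, 35]), (174, [160, 122, 44]), (175, [219, 204, 171]), (176, [254, 255, 255]), (177, [180, 183, 177])]
287 [(133, [188, 0, 189]), (134, [187, 0, 186]), (135, [190, 0, 187]), (136, [167, 122, 174]), (137, [144, 94, 149]), (138, [148, 92, 151]), (156, [192, 0, 194]), (157, [194, 39, 194]), (158, [251, 211, 97]), (159, [253, 213, 63]), (160, [160, 120, 40]), (161, [217, 166, 49]), (172, [155, 122, 41]), (173, [155, 118, 32]), (174, [161, 125, 47]), (175, [215, 203, 164]), (176, [212, 217, 209]), (177, [164, 169, 161])]
```

The peak is at 1.353 rad. From the rim edges and depth the weight setting is 11 ± 1 mm, so balance is 0.9985 rad and the peak is 20.3° past it. Now easing back.

```bash
python3 -c "
from arc import *
print(rows(1.36,1.18));print(rows(1.18,1.011))"
```

```text
[[0, 0.01, 0.0, 0, 0, 0], [0, 0.03, 0.01, 0, 0, 0], [0, 0.06, 0.01, 0, 0, 0], [0, 0.09, 0.02, 0, 0, 0], [0, 0.13, 0.03, 0, 0, 0], [0, 0.17, 0.04, 0, 0, 0], [0, 0.21, 0.05, 0, 0, 0], [0, 0.25, 0.07, 0, 0, 0], [0, 0.28, 0.08, 0, 0, 0], [0, 0.3, 0.08, 0, 0, 0], [0, 0.3, 0.08, 0, 0, 0]]
[[0, 0.01, 0.0, 0, 0, 0], [0, 0.02, 0.01, 0, 0, 0], [0, 0.05, 0.02, 0, 0, 0], [0, 0.08, 0.03, 0, 0, 0], [0, 0.12, 0.05, 0, 0, 0], [0, 0.15, 0.07, 0, 0, 0], [0, 0.19, 0.08, 0, 0, 0], [0, 0.22, 0.1, 0, 0, 0], [0, 0.24, 0.11, 0, 0, 0], [0, 0.26, 0.12, 0, 0, 0], [0, 0.27, 0.13, 0, 0, 0]]
```

Request:
jog_arm:
  motion:
    - [0, 0.01, 0, 0, 0, 0]
    - [0, 0.03, 0.01, 0, 0, 0]
    - [0, 0.06, 0.01, 0, 0, 0]
    - [0, 0.09, 0.02, 0, 0, 0]
    - [0, 0.13, 0.03, 0, 0, 0]
    - [0, 0.17, 0.04, 0, 0, 0]
    - [0, 0.21, 0.05, 0, 0, 0]
    - [0, 0.25, 0.07, 0, 0, 0]
    - [0, 0.28, 0.08, 0, 0, 0]
    - [0, 0.3, 0.08, 0, 0, 0]
    - [0, 0.3, 0.08, 0, 0, 0]

```text
time_s: 11.05
position: [0.6386, -0.0079, 0.2897]
orientation: [[-0.072, -0.997, -0.001], [-0.997, 0.072, 0.002], [-0.002, 0.001, -1.0]]
contact_force: [0.4, 4.8, 3.7]
grip_width: 0.143
grasp_force: 59.4
```

Request:
jog_arm:
  motion:
    - [0, 0.01, 0, 0, 0, 0]
    - [0, 0.02, 0.01, 0, 0, 0]
    - [0, 0.05, 0.02, 0, 0, 0]
    - [0, 0.08, 0.03, 0, 0, 0]
    - [0, 0.12, 0.05, 0, 0, 0]
    - [0, 0.15, 0.07, 0, 0, 0]
    - [0, 0.19, 0.08, 0, 0, 0]
    - [0, 0.22, 0.1, 0, 0, 0]
    - [0, 0.24, 0.11, 0, 0, 0]
    - [0, 0.26, 0.12, 0, 0, 0]
    - [0, 0.26, 0.12, 0, 0, 0]
    - [0, 0.26, 0.12, 0, 0, 0]

```text
time_s: 12.25
position: [0.6074, -0.0058, 0.2743]
orientation: [[-0.073, -0.997, -0.003], [-0.997, 0.073, 0.002], [-0.002, 0.003, -1.0]]
contact_force: [0.4, 5.9, 0.7]
grip_width: 0.138
grasp_force: 59.2
```

```bash
python3 fit.py
```

```text
[0.71447647 0.09426786] [-0.  0. -0.  0. -0.] [-8.0000e-04  2.5660e-01  5.2320e-01  7.9220e-01  1.0007e+00] 12.25 [0.37 5.89 0.68]
```

Request:
jog_arm:
  motion:
    - [0, 0, 0, 0, 0, 0]
    - [0, 0, 0, 0, 0, 0]
    - [0, 0, 0, 0, 0, 0]
    - [0, 0, 0, 0, 0, 0]
    - [0, 0, 0, 0, 0, 0]
    - [0, 0, 0, 0, 0, 0]
    - [0, 0, 0, 0, 0, 0]
    - [0, 0, 0, 0, 0, 0]

```text
time_s: 13.05
position: [0.6074, -0.0057, 0.2743]
orientation: [[-0.073, -0.997, -0.002], [-0.997, 0.073, 0.002], [-0.002, 0.003, -1.0]]
contact_force: [-0.5, 5.6, 1.8]
grip_width: 0.141
grasp_force: 59.2
```

```bash
python3 fit.py
python3 - <<'E'
from plant import env
import cv2
c=env.capture('scene');cv2.imwrite('pics/s3.png',cv2.resize(c['color'][60:300,160:400,::-1],None,fx=2.5,fy=2.5))
print(env.read_state()['joint_vel'])
E
```

```text
[0.71447511 0.09426332] [-0.  0. -0.  0. -0.] [-8.0000e-04  2.5670e-01  5.2320e-01  7.9220e-01  1.0011e+00] 13.05 [-0.48  5.61  1.8 ]
[-5.04849727e-06  5.65694690e-04 -1.65680888e-04  1.62053081e-03
  1.85270085e-04  1.85211911e-03]
```

View pics/s3.png

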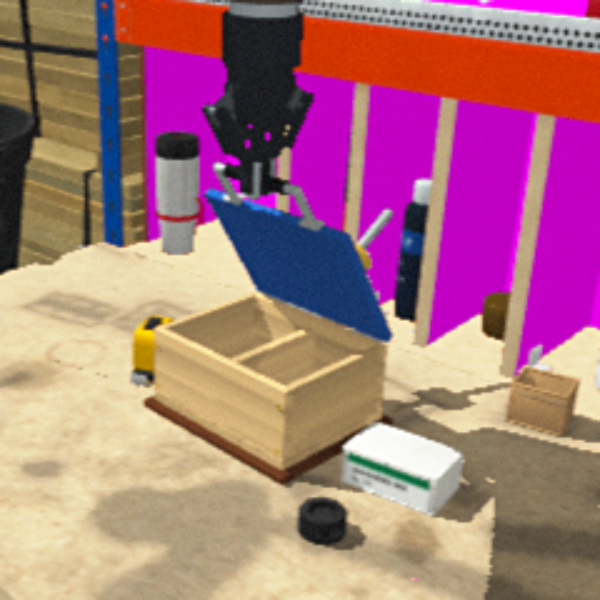

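The lid is held still at 1.001 rad with the handle gripped at about (260,180). The tape (150,350), carton (400,465) and cap (322,520) have not moved.

```bash
python3 -c "
from plant import env
print(env.hand_in())"
```

```text
the job is handed in; nothing more can be done
None
```

I swung the lid to 1.353 rad, about 20° past its balance point, then eased it back and handed in with the arm still gripping it motionless at 1.001 rad, against an estimated balance angle of 0.9985 ± 0.007 rad; the tape measure, carton and cap look unmoved.

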